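Gather the reagent bottles into the spill tray

ROBOT

A 6-joint arm with a two-finger parallel gripper is mounted at the origin on the work surface. World frame = base frame: x ahead of the robot, y to its left, z up, the work surface at z = 0. Lengths are in m, angles in rad, forces in N, time in s.
With the tool pointing down it reaches from about 0.225 to 0.725 m from the base axis. Payload 3.1 kg.
Tool frame: the origin (TCP) lies midway between the tips of the shut fingers; the grasp point (between the pads) lies bot.tcp_to_grasp behind it (bot.tcp_to_grasp is the distance from the TCP to the grasp point, in m); x points along the fingers, z is the direction in which the jaws open and shut, and the axes are right-handed (so a half turn about x gives the same grasp; the last joint's range is limited). The gripper opens to 85 mm and grips with 20 to 120 N. Pads are 22 mm wide; open, the fingers measure 114 mm over their backs; the gripper's body (76 mm by 85 mm) begins 54 mm behind the grasp point. The pads swing forward as they close: fully open they stand 13 mm farther back than shut.
Start: joints at [1.15, 0.048, 0.099, 1.622, 0, 1.443], TCP at [0.152, 0.503, 0.231] pointing down, gripper open.
Joint ranges: [-2.91, 2.91], [-0.99, 1.94], [-1.21, 1.42], [-2.12, 2.29], [-1.49, 1.47], [-3.14, 3.14]. Speed limits (rad/s): [2.79, 2.79, 3.14, 3.14, 3.14, 3.14].

INTERFACE

Orientations are given as a rotation vector (axis times angle).
In Python, from cell import bot gives the robot as it stands. The module is installed in compiled form; this text tells all that it offers.
- The arm moves only by the shell command python3 -m jog 'ROWS' [FORCE]. ROWS is JSON, a list of rows, each a list of 5 numbers: the opening, from 0 (shut) to 1 (fully open), then the shift along the tool's x, y, z in units of 40 mm (1.0 is 40 mm), then the turn about the tool's x in units of 8 degrees (1.0 is 8 degrees). In form: [[hand, dx, dy, dz, spin], ...]. A call has 1 to 20 rows; each row is the pose to reach, as a shift and turn from the pose commanded when the call began, along the tool's axes at that moment; what a row does not reach only later rows make up. A row lasts 1/8 s, in which the tool goes at most 62.5 mm and 10.7 degrees, less where a joint would pass 70% of its speed; a pose out of reach is approached as far as the arm can. A call with a gripper value outside its range is refused whole. The fingers move at their own pace and stop on an object; FORCE is the grip in N (left out, the last holds). Time passes only in rows, so rows that repeat a pose let the fingers close. It gives the time, the measured TCP pose, the force and the opening at its end, in the units of the state.
- bot.sense(): the state, without advancing time (a new reading comes with each control period).
- bot.grab_frame(name): name is "scene" or "top"; returns the picture (400x640x3 uint8, red, green, blue); there is no depth.
- bot.camera_info(name): a dict with "camera_matrix" (3x3 intrinsics, pixels), "T" (4x4, takes a point from camera to world coordinates). Camera axes: x right, y down, z forward; pixel columns grow to the right and rows downward; lengths in m; the calibration is good to about 2 mm. A picture is of the moment at which its call begins. camera_info takes no time and is no camera call.
- bot.hand_in(): hands the job in, once; it reports no verdict.
Trained networks look in the newest picture that a camera, given by its name, has taken for a name from the list of things; names that differ only in an ending like _2 or _b are one class to them, and where a whole thing is asked for, a point or a joint stands for the part that bears it (a point fixed in the world has none). Each returns a list of dicts, best first, with "p" (0 to 1); they miss things now and then, are a little off and sometimes report something else, mostly with a low value. They report only what shows in the picture. A call takes as long as a camera call. They do not tell look-alikes from the thing itself.
- bot.recognise(camera, label): "at" ([column, row] in pixels, amid what is visible of it).
- bot.outline_of(camera, label): "mask" (400x640 bool, what is visible of it) and "at" ([column, row] in pixels, amid what is visible of it).
- bot.tip_of(camera, label): "at" ([column, row] in pixels: a listed point, or the origin of a listed thing).
The state is a dict: "clock": time; "joints": joint angles; "dq": joint speeds; "joint_efforts": joint torques, N m; "tool_pos": TCP position; "orientation": TCP orientation; "contact_force": force on the tool from outside, world axes, zero at the start; "torque": the same for the moment, N m; "width": finger opening in m.
Only numpy, scipy, OpenCV 4.12 (cv2) and the standard library are available. Lean on these libraries where they do the work, as an engineer would, in place of code of your own. Each camera call takes 0.05 s, during which the arm holds its last target.

TASK

Gather the three round, narrow-necked amber bottles standing about on the bench into the grey spill tray, each upright and flat on the tray floor inside the rubber ring of its own size (small in small, medium in medium, large in large). Set them down gently without dropping or tipping them, and leave the two look-alikes, the square amber bottle and the wide-mouth amber jar, where they stand.

Things in the scene. Friction and masses are not known exactly. Their poses are not given: they have to be found in the camera images.
- bottle_small: The small of the three round narrow-necked amber glass reagent bottles, loose, stands upright: body 34 mm across up to 42 mm high, then a sloping shoulder up to 52 mm, narrow neck, white screw cap 22 mm across and 20 mm tall at the top; 80 mm tall in all; about 60 g. White paper label. It can be lifted by its cap. Origin at the centre of the underside, z up.
- bottle_medium: The medium of the three round narrow-necked amber glass reagent bottles, loose, stands upright: body 46 mm across up to 52 mm high, then a sloping shoulder up to 64 mm, narrow neck, white screw cap 26 mm across and 22 mm tall at the top; 96 mm tall in all; about 130 g. White paper label. It can be lifted by its cap. Origin at the centre of the underside, z up.
- bottle_large: The large of the three round narrow-necked amber glass reagent bottles, loose, stands upright: body 60 mm across up to 62 mm high, then a sloping shoulder up to 80 mm, narrow neck, white screw cap 32 mm across and 24 mm tall at the top; 114 mm tall in all; about 260 g. White paper label. It can be lifted by its cap. Origin at the centre of the underside, z up.
- square_bottle: Look-alike, not to be moved: amber bottle with a SQUARE body 44 by 44 mm and 56 mm high, narrow neck and white cap 26 mm across; 96 mm tall, loose, upright. Origin at the centre of the underside, z up.
- wide_jar: Look-alike, not to be moved: round amber wide-mouth jar 52 mm across with no neck, its white lid (54 mm across) covers the whole top; 70 mm tall, loose, upright. Origin at the centre of the underside, z up.
- tray: Grey plastic spill tray, 300 by 104 mm, rim 18 mm high, walls and floor 4 mm thick, fixed to the bench. Long side along its x. It holds three black rubber rings in a row along its x, 95 mm apart centre to centre, in any order of size. Origin at the centre of the underside, z up.
- ring_small: The small of the three black rubber locating rings fixed in the tray, for the small bottle: 51 mm inside and 59 mm outside diameter, 12 mm high. Origin at its centre on the tray floor (the height on which the bottle will stand), z up.
- ring_medium: The medium of the three black rubber locating rings fixed in the tray, for the medium bottle: 63 mm inside and 71 mm outside diameter, 12 mm high. Origin at its centre on the tray floor (the height on which the bottle will stand), z up.
- ring_large: The large of the three black rubber locating rings fixed in the tray, for the large bottle: 77 mm inside and 85 mm outside diameter, 12 mm high. Origin at its centre on the tray floor (the height on which the bottle will stand), z up.
There are look-alikes about, which are no part of the job. What is shaped like the bottle_medium but red or turquoise is not meant. What is shaped like the bottle_large but green or red is not meant.

How it is judged:
At the end, for the whole second after the job is handed in: Each round bottle stands at rest and upright (within 4.5 deg) in the ring of its size: centre within 12 mm of the ring centre, underside from 4 mm below to 5 mm above the tray floor. The square bottle and the jar are upright (4.5 deg), within 20 mm of their start (horizontal distance between bottle_small and ring_small below 0.012 m and z of bottle_small in the frame of ring_small between -0.004 and 0.005 m and angle between each of bottle_small, bottle_medium, bottle_large, square_bottle, wide_jar's own z axis and vertical below 0.08 rad and linear speed of each of bottle_small, bottle_medium, bottle_large below 0.02 m/s and angular speed of each of bottle_small, bottle_medium, bottle_large below 0.2 rad/s and horizontal distance between bottle_medium and ring_medium below 0.012 m and z of bottle_medium in the frame of ring_medium between -0.004 and 0.005 m and horizontal distance between bottle_large and ring_large below 0.012 m and z of bottle_large in the frame of ring_large between -0.004 and 0.005 m and distance of each of square_bottle, wide_jar from where it was at the start of the episode below 0.02 m); the robot touches nothing.
It fails at once if a round bottle is tipped by more than about 35 degrees (angle between any of bottle_small, bottle_medium, bottle_large's own z axis and vertical above 0.6 rad).
It fails at once if a round bottle is dropped (faster than 0.6 m/s while not held: a fall of about 18 mm) ((linear speed of bottle_small above 0.6 m/s and contact force between bottle_small and the fingers below 0.1 N) or (linear speed of bottle_medium above 0.6 m/s and contact force between bottle_medium and the fingers below 0.1 N) or (linear speed of bottle_large above 0.6 m/s and contact force between bottle_large and the fingers below 0.1 N)).
It fails at once if the square bottle is moved by more than 20 mm (distance of square_bottle from where it was at the start of the episode above 0.02 m).
It fails at once if the wide-mouth jar is moved by more than 20 mm (distance of wide_jar from where it was at the start of the episode above 0.02 m).
It also fails if it takes over 96 s, if anything falls off the work surface, if the arm or the gripper's body presses on something with over 40 N, if the wrist force passes 120 N, or if a joint passes its speed limit or range.

## Working session

There is one attempt and no reset: what is moved stays moved. The work goes in short steps, Python scripts to look and compute and a shell command to move; the robot and the scene stay as the last step left them, time stands still between calls to the robot, and variables do not carry over. Pictures are saved under pics/ and viewed, and the job is handed in when it is done.

```bash
mkdir -p pics; python3 - <<'E'
from cell import bot
import cv2
print(bot.sense(), bot.tcp_to_grasp)
for n in("scene","top"):
    f=bot.grab_frame(n); cv2.imwrite(f"pics/{n}0.png",f[:,:,::-1]); print(bot.camera_info(n))
E
```

```text
{'clock': 0.0, 'joints': array([1.15020528e+00, 4.87774230e-02, 9.76046880e-02, 1.62200475e+00,
       1.68269095e-05, 1.44299642e+00]), 'dq': array([-0.00016185,  0.00048621,  0.00034013, -0.00189926,  0.0013585 ,
        0.00178662]), 'joint_efforts': array([ 8.04295614e-04, -3.38783813e+01,  3.20013356e+01,  2.02688808e-02,
       -1.54841023e-04,  2.61638561e-06]), 'tool_pos': array([0.15128503, 0.50209523, 0.23010673]), 'orientation': array([-0.99211771,  1.335742  ,  0.99020608]), 'contact_force': array([ 0.53867484, -0.43645146, -0.09347084]), 'torque': array([ 0.02235226, -0.01603542,  0.01201219]), 'width': 0.08539682742290439} 0.0187
{'camera_matrix': array([[369.98580488,   0.        , 317.5066847 ],
       [  0.        , 369.98580488, 198.69109924],
       [  0.        ,   0.        ,   1.        ]]), 'T': array([[ 0.28417794,  0.59713208, -0.75011744,  1.15295076],
       [ 0.95869011, -0.18717158,  0.21419636, -0.24240438],
       [-0.01249715, -0.78000005, -0.62565466,  0.58348923],
       [ 0.        ,  0.        ,  0.        ,  1.        ]])}
{'camera_matrix': array([[483.19768123,   0.        , 313.23967898],
       [  0.        , 483.19768123, 194.50199609],
       [  0.        ,   0.        ,   1.        ]]), 'T': array([[-0.02002487, -0.99307487,  0.11576398,  0.31949266],
       [-0.99973637,  0.02118987,  0.00884165, -0.08118591],
       [-0.01123345, -0.11555641, -0.9932374 ,  1.32149827],
       [ 0.        ,  0.        ,  0.        ,  1.        ]])}
```

View pics/scene0.png

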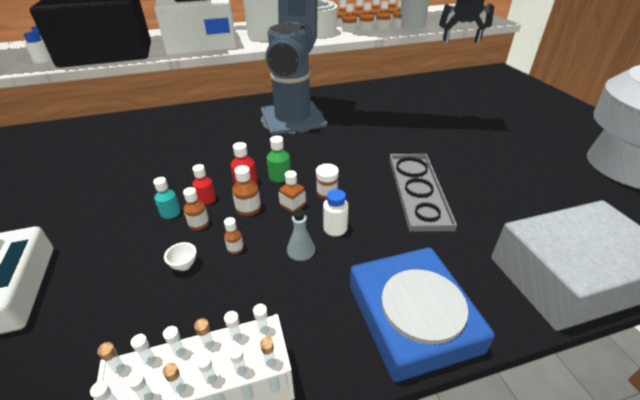

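View pics/top0.png

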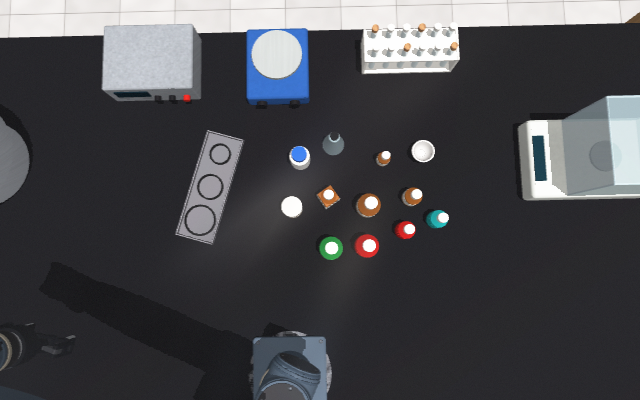

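The scene view shows the round amber bottles at about (233,237) small, (196,210) medium and (246,192) large. Things that could be mistaken for them:

- square bottle (292,190)
- jar (327,180)
- turquoise bottle (167,200)
- red bottles (203,185) and (243,165)
- green bottle (278,160)

In the top view the round ones are at (384,157), (413,196) and (369,204). I'll check a close crop and measure.

```bash
cat > h.py <<'E'
import numpy as np,cv2
from cell import bot
def ray(cam,px):
    c=bot.camera_info(cam);K=c["camera_matrix"];T=c["T"]
    d=T[:3,:3]@np.linalg.inv(K)@np.array([px[0],px[1],1.]);return T[:3,3],d
def at_z(cam,px,z):
    o,d=ray(cam,px);return o+d*(z-o[2])/d[2]
def proj(cam,p):
    c=bot.camera_info(cam);q=np.linalg.inv(c["T"])@np.append(p,1);q=c["camera_matrix"]@q[:3];return q[:2]/q[2]
H=dict(bottle_small=.08,bottle_medium=.096,bottle_large=.114)
E
python3 - <<'E'
from h import *
t=bot.grab_frame("top");s=bot.grab_frame("scene")
a=cv2.resize(t[120:270,170:470],None,fx=2.6,fy=2.6,interpolation=cv2.INTER_CUBIC)
b=cv2.resize(s[125:265,140:470],None,fx=2.3,fy=2.3,interpolation=cv2.INTER_CUBIC)
cv2.imwrite("pics/ct.png",a[:,:,::-1]);cv2.imwrite("pics/cs.png",b[:,:,::-1])
# caps: white blobs in top
w=((t.min(2)>170)).astype(np.uint8)
n,l,st,ce=cv2.connectedComponentsWithStats(w)
for i in range(1,n):
    if 280<ce[i][0]<460 and 130<ce[i][1]<260 and st[i][4]>15: print("white",ce[i].round(1),st[i][4])
for n in ["bottle_small","bottle_medium","bottle_large","square_bottle","wide_jar","ring_small","ring_medium","ring_large","tray"]:
    for cam in("top","scene"):
        for fn in("outline_of","tip_of"):
            print(n,cam,fn,[(np.round(r["at"],1).tolist(),round(r["p"],2),*( [np.round(at_z(cam,r["at"],.004 if 'ring' in n else 0),3).tolist()] if fn=="tip_of" else [])) for r in getattr(bot,fn)(cam,n)[:3]])
E
```

```text
white [422.7 150.5] 391
white [300.9 159. ] 109
white [385.6 154.6] 54
white [416.4 193.6] 82
white [328.3 194.1] 81
white [291.3 206.2] 344
white [370.9 202.4] 127
white [442.9 217.2] 86
white [409.1 228.6] 85
white [368.9 245.2] 130
white [331.2 247.6] 130
bottle_small top outline_of [([378.6, 156.6], 0.46)]
bottle_small top tip_of [([381.0, 160.6], 0.45, [0.564, -0.259, 0.0])]
bottle_small scene outline_of [([233.4, 237.1], 0.57)]
bottle_small scene tip_of [([235.0, 245.9], 0.78, [0.557, -0.261, 0.0])]
bottle_medium top outline_of [([412.3, 194.6], 0.87), ([403.5, 231.3], 0.69), ([436.1, 220.6], 0.53)]
bottle_medium top tip_of [([432.1, 217.2], 0.8, [0.404, -0.393, 0.0]), ([404.7, 232.1], 0.71, [0.365, -0.316, 0.0]), ([408.9, 195.2], 0.64, [0.466, -0.332, 0.0])]
bottle_medium scene outline_of [([194.3, 212.7], 0.95), ([165.1, 198.6], 0.65), ([202.4, 186.3], 0.56)]
bottle_medium scene tip_of [([197.3, 224.2], 0.8, [0.461, -0.338, 0.0]), ([171.8, 213.1], 0.73, [0.401, -0.395, 0.0]), ([205.4, 202.6], 0.69, [0.384, -0.315, 0.0])]
bottle_large top outline_of [([368.8, 203.6], 0.84), ([
[... 1391 characters left out ...]
.218, 0.004])]
ring_medium scene outline_of [([417.6, 192.4], 0.58)]
ring_medium scene tip_of [([418.7, 188.6], 0.79, [0.496, 0.217, 0.004]), ([248.4, 206.6], 0.51, [0.437, -0.214, 0.004])]
ring_large top outline_of [([213.2, 229.0], 0.54)]
ring_large top tip_of [([200.2, 221.7], 0.68, [0.405, 0.241, 0.004]), ([411.6, 194.4], 0.21, [0.468, -0.339, 0.004])]
ring_large scene outline_of [([410.9, 161.2], 0.53)]
ring_large scene tip_of [([409.2, 166.5], 0.68, [0.397, 0.241, 0.004])]
tray top outline_of [([209.3, 184.6], 0.94)]
tray top tip_of [([208.9, 186.7], 0.77, [0.501, 0.219, 0.0])]
tray scene outline_of [([425.2, 198.1], 0.57)]
tray scene tip_of [([418.3, 187.9], 0.56, [0.489, 0.22, 0.0])]
```

View pics/ct.png

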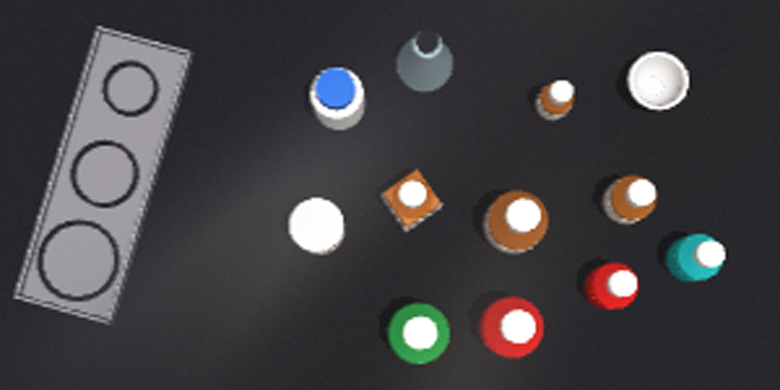

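View pics/cs.png

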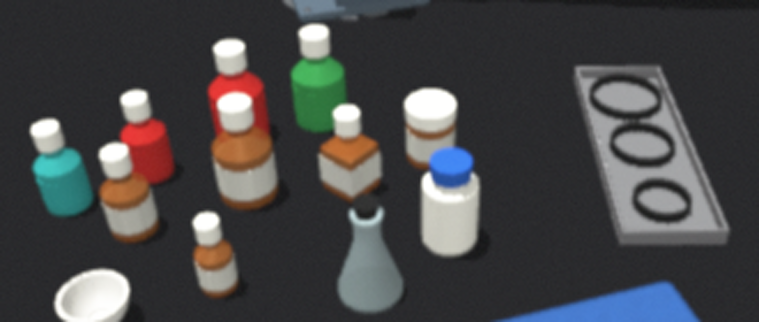

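The crops confirm the choice: the amber round narrow-necked bottles are small (553,97), medium (630,197) and large (515,220) in the top crop. The rings are small at the top of the picture, medium in the middle and large at the bottom. Next I measure the caps and rings.

```bash
python3 - <<'E'
from h import *
t=cv2.imread("pics/top0.png")[:,:,::-1]; s=cv2.imread("pics/scene0.png")[:,:,::-1]
caps={"bottle_small":((385.6,154.6),(231,226)),"bottle_medium":((416.4,193.6),(190.5,195)),"bottle_large":((370.9,202.4),(242.5,174))}
ws=((s.min(2)>150)).astype(np.uint8)
n,l,st,ce=cv2.connectedComponentsWithStats(ws)
for k,(p,q) in caps.items():
    print(k,at_z("top",p,H[k]-.003).round(4))
    j=min(range(1,n),key=lambda i:np.hypot(*(ce[i]-q))); print("  scene",ce[j].round(1),st[j], at_z("scene",ce[j],H[k]-.01).round(4))
# rings: dark pixels within tray, top cam
g=cv2.cvtColor(t,cv2.COLOR_RGB2GRAY)
cor=[]
d=(g>75).astype(np.uint8); d[:, :170]=0; d[:,255:]=0; d[:125]=0; d[250:]=0
c,_=cv2.findContours(d,cv2.RETR_EXTERNAL,cv2.CHAIN_APPROX_NONE)
c=max(c,key=cv2.contourArea); r=cv2.minAreaRect(c); print("tray",r,[at_z("top",p,.018).round(4).tolist() for p in cv2.boxPoints(r)], at_z("top",r[0],.018))
m=np.zeros_like(g); cv2.fillPoly(m,[cv2.convexHull(c)],1); m=cv2.erode(m,np.ones((9,9)))
dark=((g<75)&(m>0)).astype(np.uint8)
cs,_=cv2.findContours(dark,cv2.RETR_EXTERNAL,cv2.CHAIN_APPROX_NONE)
for x in cs:
    if len(x)>40:
        e=cv2.fitEllipse(x); print(np.round(e[0],1),np.round(e[1],1),at_z("top",e[0],.016).round(4))
E
```

```text
bottle_small [ 0.5655 -0.2613  0.077 ]
  scene [229.5 223.5] [224 217  11  14 130] [ 0.5612 -0.2626  0.07  ]
bottle_medium [ 0.4594 -0.3337  0.093 ]
  scene [189.6 193.8] [183 187  13  15 160] [ 0.4557 -0.3358  0.086 ]
bottle_large [ 0.4375 -0.2149  0.111 ]
  scene [241.7 172.5] [234 165  15  17 203] [ 0.4349 -0.2161  0.104 ]
tray ((209.66867065429688, 186.8571014404297), (39.76828384399414, 110.59142303466797), 16.990825653076172) [[0.3723, 0.307, 0.018], [0.6625, 0.2212, 0.018], [0.6273, 0.1159, 0.018], [0.339, 0.204, 0.018]] [0.49843429 0.21245653 0.018     ]
[199.6 219.8] [29.9 30.4] [0.4092 0.2399 0.016 ]
[209.8 186.5] [24.7 25. ] [0.4998 0.2127 0.016 ]
[219.7 153.8] [20.  20.4] [0.5899 0.1857 0.016 ]
```

```bash
cat >> h.py <<'E'
from scipy.spatial.transform import Rotation as R
def need(target,spin_from=None):
    s=bot.sense();M=R.from_rotvec(s["orientation"]).as_matrix()
    d=M.T@(np.array(target)-s["tool_pos"])
    print("t",round(s["clock"],2),"tcp",s["tool_pos"].round(4),"w",round(s["width"],4),"F",s["contact_force"].round(1),"j",s["joints"].round(2))
    print("tool x,y,z:",M.T.round(3).tolist()); print("units",(d/.04).round(3))
E
python3 - <<'E'
from h import *
need([.436,-.2155,.23]); need([.436,-.2155,.083])
E
```

```text
t 2.0 tcp [0.1515 0.5026 0.2313] w 0.0853 F [ 0.  -0.3  0.5] j [1.15 0.05 0.1  1.62 0.   1.44]
tool x,y,z: [[-0.0, 0.0, -1.0], [-0.957, 0.289, 0.0], [0.289, 0.957, 0.0]]
units [  0.032 -11.991 -15.137]
t 2.0 tcp [0.1515 0.5026 0.2313] w 0.0853 F [ 0.  -0.3  0.5] j [1.15 0.05 0.1  1.62 0.   1.44]
tool x,y,z: [[-0.0, 0.0, -1.0], [-0.957, 0.289, 0.0], [0.289, 0.957, 0.0]]
units [  3.707 -11.991 -15.137]
```

```bash
python3 -m jog '[[0.8,-0.3,-6,-7.5,0],[0.8,0,-12,-15.1,0],[0.8,0,-12,-15.1,0],[0.8,0,-12,-15.1,0],[0.8,0,-12,-15.1,0],[0.8,0,-12,-15.1,0],[0.8,0,-12,-15.1,0],[0.8,0,-12,-15.1,0],[0.8,0,-12,-15.1,0],[0.8,0,-12,-15.1,0],[0.8,0,-12,-15.1,0],[0.8,0,-12,-15.1,0],[0.8,0,-12,-15.1,0],[0.8,0,-12,-15.1,0],[0.8,0,-12,-15.1,0],[0.8,0,-12,-15.1,0],[0.8,0,-12,-15.1,0]]' 50
python3 - <<'E'
from h import *
need([.436,-.2155,.083])
E
```

```text
clock: 4.12
tool_pos: [0.4367, -0.2133, 0.2317]
orientation: [-0.992, 1.333, 0.991]
contact_force: [0.0, 0.6, -0.4]
width: 0.0681
t 4.12 tcp [ 0.4367 -0.2133  0.2317] w 0.0681 F [ 0.   0.6 -0.4] j [-0.59 -0.05 -0.    1.62  0.   -0.3 ]
tool x,y,z: [[0.001, -0.0, -1.0], [-0.958, 0.287, -0.001], [0.287, 0.958, -0.0]]
units [ 3.717  0.004 -0.057]
```

```bash
python3 -m jog '[[0.8,1.2,0,0,0],[0.8,2.4,0,0,0],[0.8,2.4,0,0,0],[0.8,2.4,0,0,0]]'
python3 - <<'E'
from h import *
need([.436,-.2155,.083])
t=bot.grab_frame("top");s=bot.grab_frame("scene")
a=cv2.resize(t[150:270,300:460],None,fx=2.4,fy=2.4);b=cv2.resize(s[125:245,170:330],None,fx=2.4,fy=2.4)
cv2.imwrite("pics/a1.png",np.hstack([a,b])[:,:,::-1])
E
```

```text
clock: 4.62
tool_pos: [0.4376, -0.2145, 0.1373]
orientation: [-0.993, 1.333, 0.989]
contact_force: [0.5, -0.1, 1.0]
width: 0.0682
t 4.62 tcp [ 0.4376 -0.2145  0.1373] w 0.0682 F [ 0.5 -0.1  1. ] j [-0.59 -0.05 -0.19  1.43 -0.   -0.3 ]
tool x,y,z: [[0.002, -0.002, -1.0], [-0.958, 0.288, -0.003], [0.288, 0.958, -0.001]]
units [ 1.358  0.035 -0.034]
```

View pics/a1.png

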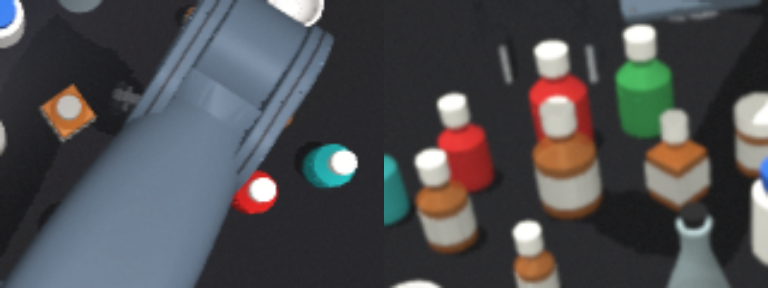

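```bash
python3 - <<'E'
from h import *
for z in (.137,.155,.114,.09): print(z,proj("scene",[.4376,-.2145,z]).round(1))
s=bot.grab_frame("scene")
cv2.imwrite("pics/a2.png",cv2.resize(s[60:220,170:310],None,fx=3.7,fy=3.7,interpolation=cv2.INTER_CUBIC)[:,:,::-1])
E
```

```text
0.137 [240.6 160.8]
0.155 [239.4 153.9]
0.114 [242.  169.4]
0.09 [243.5 178.1]
```

View pics/a2.png

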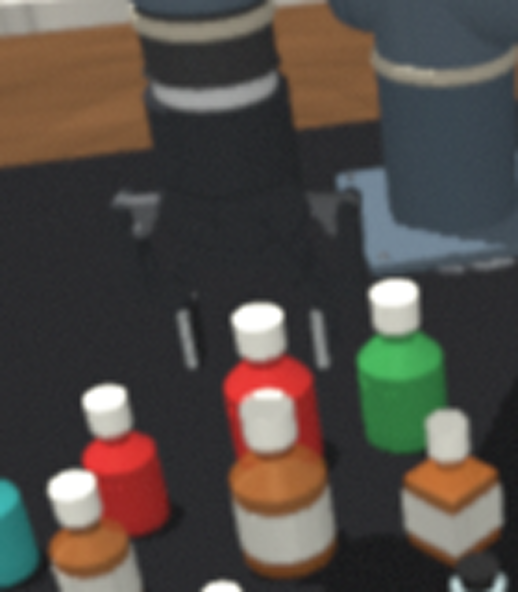

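The tip midpoint shows at about (239.5,159) and the cap top at about (242.4,168), which matches the projection. I'll descend and grip.

```bash
python3 -m jog '[[0.8,0.5,0,0,0],[0.8,1.0,0,0,0],[0.8,1.35,0,0,0],[0.8,1.35,0,0,0],[0.2,1.35,0,0,0],[0.2,1.35,0,0,0],[0.2,1.35,0,0,0],[0.2,1.35,0,0,0],[0.2,1.35,0,0,0],[0.2,1.35,0,0,0]]' 60
python3 - <<'E'
from h import *
need([.406,.240,.23])
E
```

```text
clock: 6.02
tool_pos: [0.4375, -0.2149, 0.0826]
orientation: [-0.993, 1.333, 0.989]
contact_force: [-1.7, 0.2, 4.7]
width: 0.0309
t 6.03 tcp [ 0.4375 -0.2149  0.0826] w 0.0309 F [-1.7  0.2  4.7] j [-0.59 -0.03 -0.28  1.32 -0.   -0.3 ]
tool x,y,z: [[0.002, -0.002, -1.0], [-0.957, 0.289, -0.002], [0.289, 0.957, -0.001]]
units [-3.707  4.03  10.657]
```

```bash
python3 -m jog '[[0.2,-0.2,0,0,0],[0.2,-0.5,0,0,0],[0.2,-1,0,0,0],[0.2,-1.6,0,0,0],[0.2,-2.3,0,0,0],[0.2,-2.9,0,0,0],[0.2,-3.3,0,0,0],[0.2,-3.5,0,0,0],[0.2,-3.5,0,0,0]]'
python3 - <<'E'
from h import *
need([.4075,.240,.23])
s=bot.grab_frame("scene")
cv2.imwrite("pics/a3.png",cv2.resize(s[40:240,150:350],None,fx=2.9,fy=2.9,interpolation=cv2.INTER_CUBIC)[:,:,::-1])
E
```

```text
clock: 7.15
tool_pos: [0.4369, -0.2142, 0.2214]
orientation: [-0.991, 1.333, 0.991]
contact_force: [-0.7, -0.4, -2.6]
width: 0.0305
t 7.15 tcp [ 0.4369 -0.2142  0.2214] w 0.0305 F [-0.7 -0.4 -2.6] j [-0.59 -0.05 -0.02  1.6   0.   -0.3 ]
tool x,y,z: [[0.0, -0.0, -1.0], [-0.957, 0.289, -0.0], [0.289, 0.957, 0.0]]
units [-0.215  3.981 10.661]
```

View pics/a3.png

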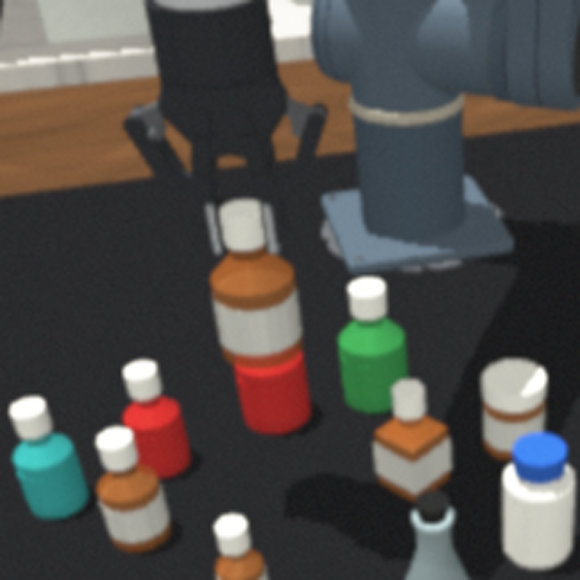

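The large bottle is held upright and clear of the others. Carrying it to the ring.

```bash
python3 -m jog '[[0.2,0,0.1,0.3,0],[0.2,0,0.3,0.8,0],[0.2,0,0.6,1.6,0],[0.2,0,1,2.7,0],[0.2,0,1.4,3.7,0],[0.2,0,1.8,4.8,0],[0.2,0,2.2,5.9,0],[0.2,0,2.6,7,0],[0.2,0,3,8,0],[0.2,0,3.4,9.1,0],[0.2,0,3.7,9.9,0],[0.2,0,3.9,10.4,0],[0.2,0,4,10.65,0],[0.2,0,4,10.65,0],[0.2,0,4,10.65,0]]'
python3 - <<'E'
from h import *
need([.4075,.240,.0866])
for c in ("scene","top"):
  s=bot.grab_frame(c)
  if c=="scene": cv2.imwrite("pics/a4.png",cv2.resize(s[20:240,330:500],None,fx=2.7,fy=2.7,interpolation=cv2.INTER_CUBIC)[:,:,::-1])
E
```

```text
clock: 9.07
tool_pos: [0.4064, 0.2393, 0.2213]
orientation: [-0.991, 1.334, 0.99]
contact_force: [-0.9, -0.0, -1.7]
width: 0.0302
t 9.07 tcp [0.4064 0.2393 0.2213] w 0.0302 F [-0.9 -0.  -1.7] j [ 0.39 -0.09 -0.06  1.6  -0.    0.68]
tool x,y,z: [[-0.0, -0.001, -1.0], [-0.957, 0.289, -0.0], [0.289, 0.957, -0.001]]
units [ 3.367 -0.022  0.028]
```

View pics/a4.png

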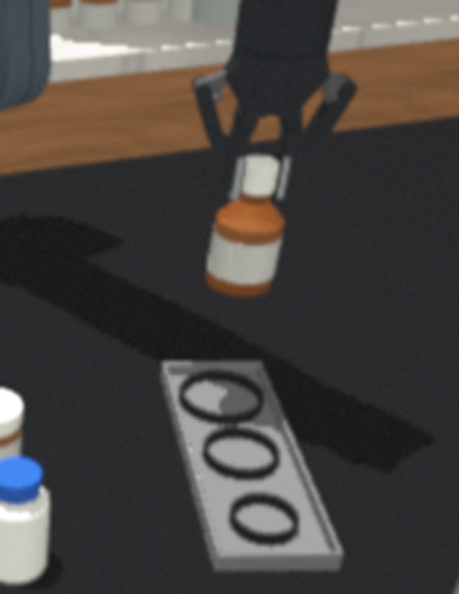

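```bash
python3 - <<'E'
from h import *
a=proj("scene",[.4068,.2395,.1387+.114]);b=proj("scene",[.4068,.2395,.1387])
f=lambda p:((p-np.array([330,20]))*2.7).round(1)
print(f(a),f(b))
E
```

```text
[258.1 163.5] [237.5 282.1]
```

```bash
python3 -m jog '[[0.2,0.3,0,0,0],[0.2,0.8,0,0,0],[0.2,1.4,0,0,0],[0.2,2,0,0,0],[0.2,2.5,0,0,0],[0.2,2.8,0,0,0],[0.2,3,0,0,0],[0.2,3.15,0,0,0],[0.2,3.25,0,0,0],[0.2,3.3,0,0,0],[0.2,3.3,0,0,0]]'
python3 - <<'E'
from h import *
need([.4075,.240,.0866])
s=bot.grab_frame("scene")
cv2.imwrite("pics/a5.png",cv2.resize(s[60:240,350:490],None,fx=3.2,fy=3.2,interpolation=cv2.INTER_CUBIC)[:,:,::-1])
E
```

```text
clock: 10.55
tool_pos: [0.4067, 0.2399, 0.0895]
orientation: [-0.991, 1.333, 0.991]
contact_force: [-0.2, -0.4, -1.9]
width: 0.0307
t 10.55 tcp [0.4067 0.2399 0.0895] w 0.0307 F [-0.2 -0.4 -1.9] j [ 0.39 -0.07 -0.3   1.34  0.    0.68]
tool x,y,z: [[0.0, 0.0, -1.0], [-0.957, 0.289, -0.0], [0.289, 0.957, 0.0]]
units [ 0.073 -0.019  0.007]
```

View pics/a5.png

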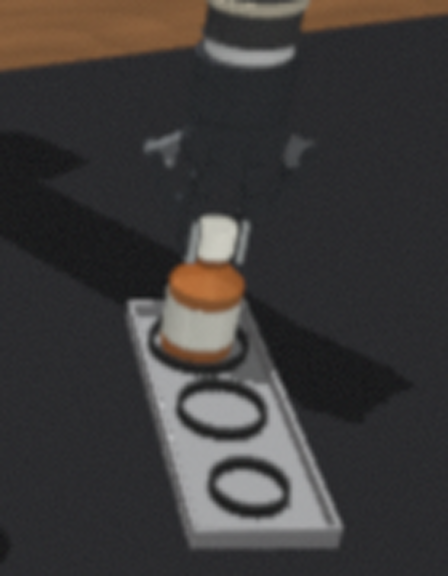

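The bottle sits inside the large ring at about (200,350). I'll lower the last few mm, release and rise.

```bash
python3 -m jog '[[0.2,0.03,0,0,0],[0.2,0.06,0,0,0],[0.2,0.08,0,0,0],[0.2,0.08,0,0,0]]'
python3 -m jog '[[0.4,0,0,0,0],[0.5,0,0,0,0],[0.7,0,0,0,0],[0.8,0,0,0,0],[0.8,0,0,0,0],[0.8,-0.3,0,0,0],[0.8,-1,0,0,0],[0.8,-2,0,0,0],[0.8,-3,0,0,0],[0.8,-3.3,0,0,0],[0.8,-3.3,0,0,0]]'
python3 - <<'E'
from h import *
need([.458,-.3345,.22])
s=bot.grab_frame("scene")
cv2.imwrite("pics/a6.png",cv2.resize(s[60:240,350:490],None,fx=3.2,fy=3.2,interpolation=cv2.INTER_CUBIC)[:,:,::-1])
E
```

```text
clock: 11.1
tool_pos: [0.4068, 0.2399, 0.0866]
orientation: [-0.991, 1.333, 0.99]
contact_force: [-0.5, -0.4, 0.4]
width: 0.0304
clock: 12.48
tool_pos: [0.4072, 0.2401, 0.2193]
orientation: [-0.991, 1.331, 0.99]
contact_force: [0.8, -0.1, -0.1]
width: 0.0682
t 12.47 tcp [0.4072 0.2401 0.2193] w 0.0682 F [ 0.8 -0.1 -0.1] j [ 0.39 -0.09 -0.06  1.6  -0.    0.68]
tool x,y,z: [[0.002, 0.001, -1.0], [-0.957, 0.289, -0.002], [0.289, 0.957, 0.002]]
units [ -0.029  -5.363 -13.387]
```

View pics/a6.png

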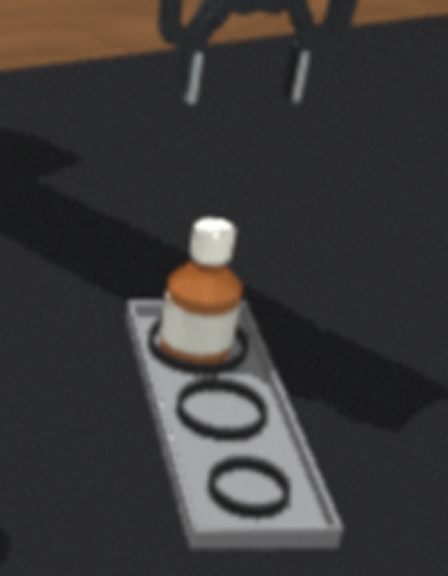

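The large bottle stands upright in its ring. Next is the medium one.

```bash
python3 -m jog '[[0.65,0,-2.7,-6.7,0],[0.65,0,-5.35,-13.4,0],[0.65,0,-5.35,-13.4,0],[0.65,0,-5.35,-13.4,0],[0.65,0,-5.35,-13.4,0],[0.65,0,-5.35,-13.4,0],[0.65,0,-5.35,-13.4,0],[0.65,0,-5.35,-13.4,0],[0.65,0,-5.35,-13.4,0],[0.65,0,-5.35,-13.4,0],[0.65,0,-5.35,-13.4,0],[0.65,0.8,-5.35,-13.4,0],[0.65,1.6,-5.35,-13.4,0],[0.65,2.4,-5.35,-13.4,0],[0.65,2.5,-5.35,-13.4,0],[0.65,2.5,-5.35,-13.4,0]]'
python3 - <<'E'
from h import *
need([.458,-.3345,.0663])
s=bot.grab_frame("scene")
p=bot.sense()["tool_pos"];f=lambda p:((p-np.array([120,80]))*3.7).round(0)
print(f(proj("scene",p)),f(proj("scene",[.458,-.3345,.096])))
cv2.imwrite("pics/b1.png",cv2.resize(s[80:240,120:280],None,fx=3.7,fy=3.7,interpolation=cv2.INTER_CUBIC)[:,:,::-1])
E
```

```text
clock: 14.52
tool_pos: [0.457, -0.3339, 0.1187]
orientation: [-0.992, 1.333, 0.992]
contact_force: [-0.5, 0.1, -0.1]
width: 0.0556
t 14.53 tcp [ 0.457  -0.3339  0.1187] w 0.0556 F [-0.5  0.1 -0.1] j [-0.75  0.16 -0.01  1.41  0.   -0.46]
tool x,y,z: [[0.0, 0.0, -1.0], [-0.958, 0.287, -0.0], [0.287, 0.958, 0.0]]
units [ 1.311 -0.03  -0.008]
[246. 377.] [256. 409.]
```

View pics/b1.png

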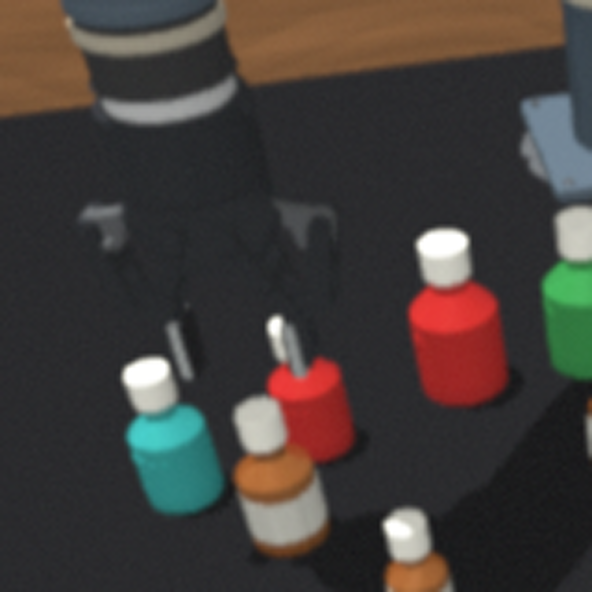

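Tips are centred over the medium cap at (260,408), with clearance to the turquoise and red caps. Grip and lift.

```bash
python3 -m jog '[[0.65,0.5,0,0,0],[0.65,1.0,0,0,0],[0.65,1.3,0,0,0],[0.65,1.3,0,0,0],[0.2,1.3,0,0,0],[0.2,1.3,0,0,0],[0.2,1.3,0,0,0],[0.2,1.3,0,0,0],[0.2,1.3,0,0,0],[0.2,1.3,0,0,0]]' 50
python3 -m jog '[[0.2,-0.2,0,0,0],[0.2,-0.5,0,0,0],[0.2,-1,0,0,0],[0.2,-1.6,0,0,0],[0.2,-2.3,0,0,0],[0.2,-2.9,0,0,0],[0.2,-3.3,0,0,0],[0.2,-3.5,0,0,0],[0.2,-3.5,0,0,0]]'
python3 - <<'E'
from h import *
need([.4985,.213,.22])
s=bot.grab_frame("scene")
cv2.imwrite("pics/b2.png",cv2.resize(s[40:240,120:320],None,fx=2.5,fy=2.5,interpolation=cv2.INTER_CUBIC)[:,:,::-1])
E
```

```text
clock: 15.82
tool_pos: [0.4576, -0.3358, 0.0676]
orientation: [-0.993, 1.333, 0.988]
contact_force: [1.2, 0.7, 6.1]
width: 0.0242
clock: 16.95
tool_pos: [0.4568, -0.3352, 0.2062]
orientation: [-0.991, 1.334, 0.991]
contact_force: [-0.8, -0.3, -0.7]
width: 0.0247
t 16.95 tcp [ 0.4568 -0.3352  0.2062] w 0.0247 F [-0.8 -0.3 -0.7] j [-0.75  0.15  0.16  1.58 -0.   -0.46]
tool x,y,z: [[0.0, -0.0, -1.0], [-0.957, 0.289, -0.0], [0.289, 0.957, -0.0]]
units [-0.347  2.957 13.422]
```

View pics/b2.png

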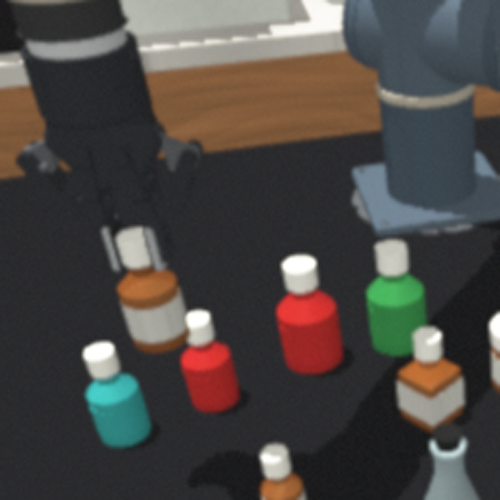

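Medium is held upright. Carrying it over.

```bash
python3 -m jog '[[0.2,0,0.06,0.3,0],[0.2,0,0.2,0.8,0],[0.2,0,0.4,1.7,0],[0.2,0,0.6,2.8,0],[0.2,0,0.9,4,0],[0.2,0,1.15,5.2,0],[0.2,0,1.4,6.4,0],[0.2,0,1.7,7.6,0],[0.2,0,1.95,8.8,0],[0.2,0,2.2,10,0],[0.2,0,2.45,11.2,0],[0.2,0,2.7,12.2,0],[0.2,0,2.85,12.9,0],[0.2,0,2.93,13.3,0],[0.2,0,2.95,13.4,0],[0.2,0,2.95,13.4,0],[0.2,0,2.95,13.4,0]]'
python3 - <<'E'
from h import *
need([.4985,.213,.0716])
s=bot.grab_frame("scene")
f=lambda p:((proj("scene",p)-np.array([330,20]))*2.7).round(1)
x,y,z=bot.sense()["tool_pos"];z-=.0676
print(f([x,y,z+.096]),f([x,y,z]))
cv2.imwrite("pics/b3.png",cv2.resize(s[20:240,330:500],None,fx=2.7,fy=2.7,interpolation=cv2.INTER_CUBIC)[:,:,::-1])
E
```

```text
clock: 19.12
tool_pos: [0.4985, 0.2112, 0.2061]
orientation: [-0.99, 1.334, 0.99]
contact_force: [-0.4, 0.8, -1.9]
width: 0.0245
t 19.12 tcp [0.4985 0.2112 0.2061] w 0.0245 F [-0.4  0.8 -1.9] j [ 0.28  0.09  0.09  1.57 -0.    0.57]
tool x,y,z: [[-0.0, -0.0, -1.0], [-0.957, 0.29, -0.0], [0.29, 0.957, -0.0]]
units [3.364 0.014 0.045]
[280.  230.3] [259.7 334.1]
```

View pics/b3.png

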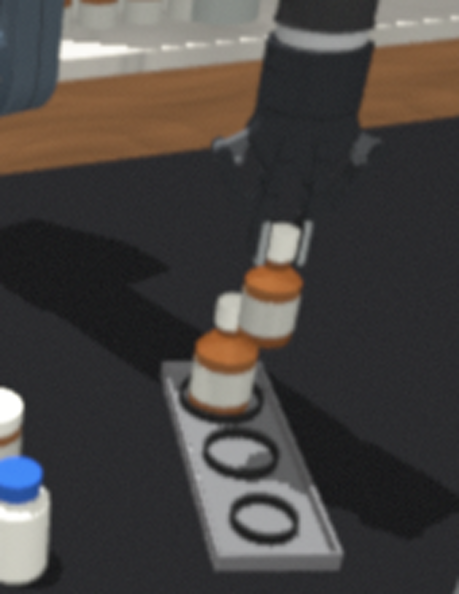

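Upright as predicted: cap (283,228), base (268,336). Lowering.

```bash
python3 -m jog '[[0.2,0.3,0,0.04,0],[0.2,0.8,0,0.04,0],[0.2,1.4,0,0.04,0],[0.2,2,0,0.04,0],[0.2,2.5,0,0.04,0],[0.2,2.8,0,0.04,0],[0.2,3,0,0.04,0],[0.2,3.15,0,0.04,0],[0.2,3.25,0,0.04,0],[0.2,3.28,0,0.04,0],[0.2,3.28,0,0.04,0]]'
python3 - <<'E'
from h import *
need([.4985,.213,.0716])
s=bot.grab_frame("scene")
cv2.imwrite("pics/b4.png",cv2.resize(s[60:240,350:490],None,fx=3.2,fy=3.2,interpolation=cv2.INTER_CUBIC)[:,:,::-1])
E
```

```text
clock: 20.55
tool_pos: [0.4992, 0.2138, 0.0752]
orientation: [-0.991, 1.333, 0.991]
contact_force: [0.4, 0.5, -1.2]
width: 0.0243
t 20.55 tcp [0.4992 0.2138 0.0752] w 0.0243 F [ 0.4  0.5 -1.2] j [ 0.28  0.12 -0.14  1.31 -0.    0.57]
tool x,y,z: [[0.001, 0.0, -1.0], [-0.957, 0.289, -0.001], [0.289, 0.957, 0.0]]
units [ 0.091  0.01  -0.023]
```

View pics/b4.png

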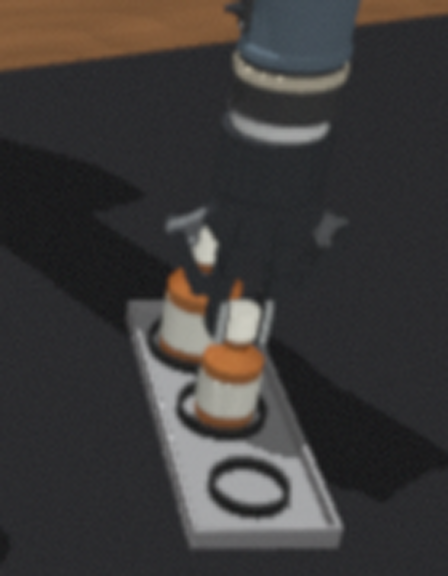

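```bash
python3 -m jog '[[0.2,0.03,0,0,0],[0.2,0.06,0,0,0],[0.2,0.09,0,0,0],[0.2,0.1,0,0,0],[0.2,0.1,0,0,0]]'
python3 -m jog '[[0.35,0,0,0,0],[0.45,0,0,0,0],[0.6,0,0,0,0],[0.65,0,0,0,0],[0.65,0,0,0,0],[0.65,-0.3,0,0,0],[0.65,-1,0,0,0],[0.65,-2,0,0,0],[0.65,-3,0,0,0],[0.65,-3.3,0,0,0],[0.65,-3.3,0,0,0]]'
python3 - <<'E'
from h import *
need([.5635,-.2615,.2])
s=bot.grab_frame("scene")
cv2.imwrite("pics/b6.png",cv2.resize(s[60:240,350:490],None,fx=3.2,fy=3.2,interpolation=cv2.INTER_CUBIC)[:,:,::-1])
E
```

```text
clock: 21.22
tool_pos: [0.4991, 0.2137, 0.0717]
orientation: [-0.991, 1.333, 0.99]
contact_force: [-1.4, -0.5, 3.1]
width: 0.0245
clock: 22.6
tool_pos: [0.4996, 0.2139, 0.2042]
orientation: [-0.991, 1.331, 0.99]
contact_force: [0.1, 0.3, 0.0]
width: 0.0558
t 22.6 tcp [0.4996 0.2139 0.2042] w 0.0558 F [0.1 0.3 0. ] j [0.28 0.09 0.09 1.57 0.   0.57]
tool x,y,z: [[0.003, 0.001, -1.0], [-0.957, 0.289, -0.002], [0.289, 0.957, 0.001]]
units [  0.1    -4.958 -10.919]
```

View pics/b6.png

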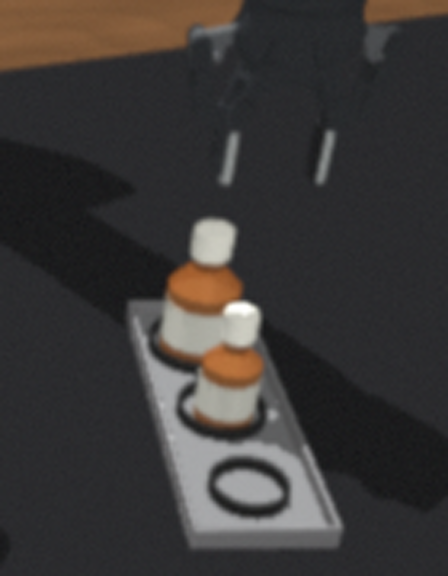

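Medium is upright in its ring. Now the small one.

```bash
python3 -m jog '[[0.6,0,-2.5,-5.5,0],[0.6,0,-4.95,-10.9,0],[0.6,0,-4.95,-10.9,0],[0.6,0,-4.95,-10.9,0],[0.6,0,-4.95,-10.9,0],[0.6,0,-4.95,-10.9,0],[0.6,0,-4.95,-10.9,0],[0.6,0,-4.95,-10.9,0],[0.6,0,-4.95,-10.9,0],[0.6,0.8,-4.95,-10.9,0],[0.6,1.6,-4.95,-10.9,0],[0.6,2.4,-4.95,-10.9,0],[0.6,2.5,-4.95,-10.9,0],[0.6,2.5,-4.95,-10.9,0]]'
python3 - <<'E'
from h import *
need([.5635,-.2615,.054])
s=bot.grab_frame("scene")
p=bot.sense()["tool_pos"];f=lambda p:((p-np.array([150,120]))*3.7).round(0)
print(f(proj("scene",p)),f(proj("scene",[.5635,-.2615,.08])))
cv2.imwrite("pics/c1.png",cv2.resize(s[120:280,150:310],None,fx=3.7,fy=3.7,interpolation=cv2.INTER_CUBIC)[:,:,::-1])
E
```

```text
clock: 24.4
tool_pos: [0.5623, -0.2599, 0.1026]
orientation: [-0.99, 1.334, 0.993]
contact_force: [-0.3, -0.0, 0.6]
width: 0.0511
t 24.4 tcp [ 0.5623 -0.2599  0.1026] w 0.0511 F [-0.3 -0.   0.6] j [-0.54  0.3   0.13  1.4   0.   -0.25]
tool x,y,z: [[-0.001, 0.001, -1.0], [-0.958, 0.288, 0.001], [0.288, 0.958, 0.001]]
units [ 1.216 -0.041 -0.03 ]
[288. 338.] [293. 372.]
```

View pics/c1.png

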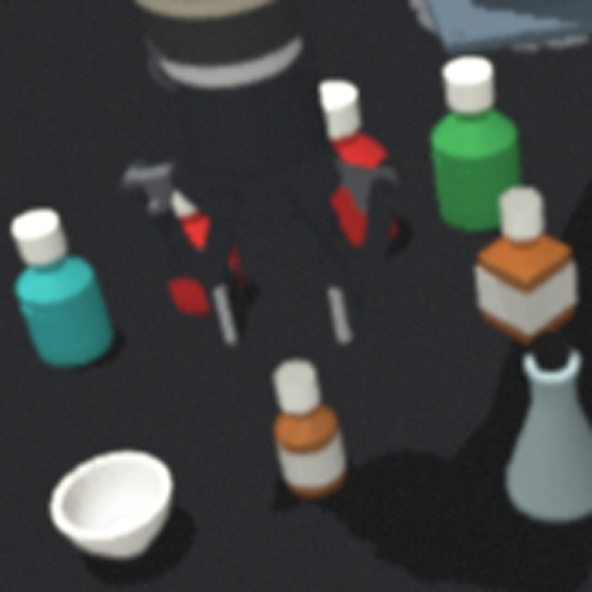

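The cap top at (295,370) matches the prediction, and the fingers straddle it clear of the flask and bowl. Grip and lift.

```bash
python3 -m jog '[[0.6,0.5,0,0,0],[0.6,0.9,0,0,0],[0.6,1.2,0,-0.02,0],[0.6,1.2,0,-0.02,0],[0.1,1.2,0,-0.02,0],[0.1,1.2,0,-0.02,0],[0.1,1.2,0,-0.02,0],[0.1,1.2,0,-0.02,0],[0.1,1.2,0,-0.02,0],[0.1,1.2,0,-0.02,0]]' 40
python3 -m jog '[[0.1,-0.2,0,0,0],[0.1,-0.5,0,0,0],[0.1,-1,0,0,0],[0.1,-1.6,0,0,0],[0.1,-2.3,0,0,0],[0.1,-2.9,0,0,0],[0.1,-3.3,0,0,0],[0.1,-3.5,0,0,0],[0.1,-3.5,0,0,0]]'
python3 - <<'E'
from h import *
need([.588,.1857,.2])
s=bot.grab_frame("scene")
cv2.imwrite("pics/c2.png",cv2.resize(s[80:280,150:350],None,fx=2.5,fy=2.5,interpolation=cv2.INTER_CUBIC)[:,:,::-1])
E
```

```text
clock: 25.7
tool_pos: [0.563, -0.2621, 0.0559]
orientation: [-0.992, 1.333, 0.989]
contact_force: [-0.3, -0.6, 4.7]
width: 0.0206
clock: 26.82
tool_pos: [0.5625, -0.2617, 0.1951]
orientation: [-0.991, 1.333, 0.991]
contact_force: [0.4, -0.3, -1.1]
width: 0.0205
t 26.82 tcp [ 0.5625 -0.2617  0.1951] w 0.0205 F [ 0.4 -0.3 -1.1] j [-0.54  0.3   0.31  1.58  0.   -0.25]
tool x,y,z: [[0.0, -0.0, -1.0], [-0.957, 0.289, -0.0], [0.289, 0.957, -0.0]]
units [-0.124  2.62  10.894]
```

View pics/c2.png

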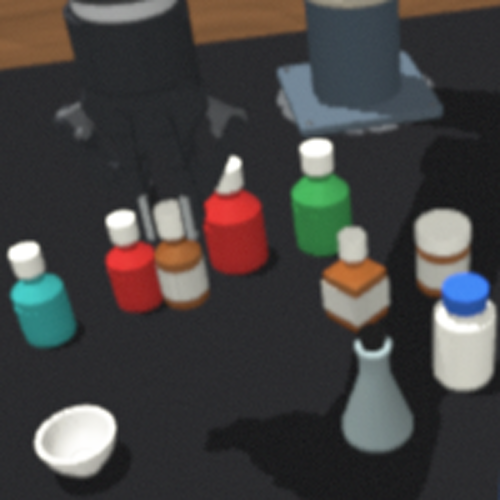

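Small is held upright; its base is about 0.139 m up, above the flask and white bottle (roughly 0.1 m). Carrying it over.

```bash
python3 -m jog '[[0.1,-0.2,0.06,0.3,0],[0.1,-0.3,0.2,0.8,0],[0.1,-0.3,0.4,1.7,0],[0.1,-0.3,0.65,2.7,0],[0.1,-0.3,0.9,3.7,0],[0.1,-0.3,1.15,4.8,0],[0.1,-0.3,1.4,5.9,0],[0.1,-0.3,1.7,7,0],[0.1,-0.3,1.95,8.1,0],[0.1,-0.3,2.2,9.1,0],[0.1,-0.3,2.4,10,0],[0.1,-0.2,2.55,10.6,0],[0.1,0,2.62,10.9,0],[0.1,0,2.62,10.9,0],[0.1,0,2.62,10.9,0]]'
python3 - <<'E'
from h import *
need([.588,.1857,.0599])
s=bot.grab_frame("scene")
f=lambda p:((proj("scene",p)-np.array([330,40]))*2.7).round(1)
x,y,z=bot.sense()["tool_pos"];z-=.0559
print(f([x,y,z+.08]),f([x,y,z]))
cv2.imwrite("pics/c3.png",cv2.resize(s[40:260,330:500],None,fx=2.7,fy=2.7,interpolation=cv2.INTER_CUBIC)[:,:,::-1])
E
```

```text
clock: 28.75
tool_pos: [0.5877, 0.1853, 0.1948]
orientation: [-0.991, 1.335, 0.99]
contact_force: [-0.1, 0.6, -0.9]
width: 0.0205
t 28.75 tcp [0.5877 0.1853 0.1948] w 0.0205 F [-0.1  0.6 -0.9] j [ 0.2   0.28  0.29  1.58 -0.    0.49]
tool x,y,z: [[-0.0, -0.001, -1.0], [-0.957, 0.289, 0.0], [0.289, 0.957, -0.001]]
units [ 3.373 -0.006  0.014]
[307.3 249.4] [287.1 339.3]
```

View pics/c3.png

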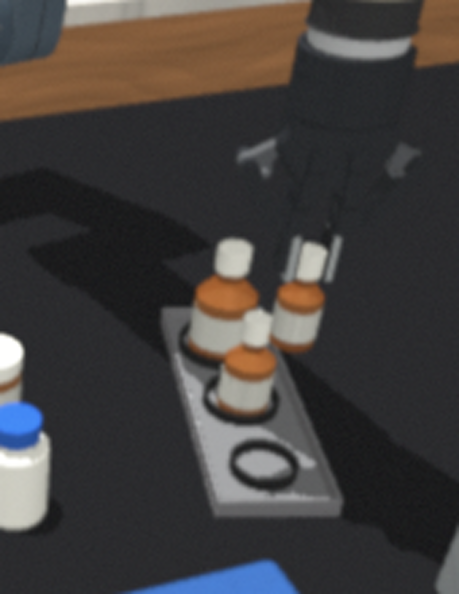

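```bash
python3 -m jog '[[0.1,0.3,0,0,0],[0.1,0.8,0,0,0],[0.1,1.4,0,0,0],[0.1,2,0,0,0],[0.1,2.4,0,0,0],[0.1,2.6,0,0,0],[0.1,2.8,0,0,0],[0.1,2.9,0,0,0],[0.1,2.9,0,0,0]]'
python3 - <<'E'
from h import *
need([.588,.1857,.0599])
s=bot.grab_frame("scene")
f=lambda p:((proj("scene",p)-np.array([380,120]))*5).round(1)
x,y,z=bot.sense()["tool_pos"];z-=.0559
print(f([x,y,z+.08]),f([x,y,z]),"ring top",f([.588,.1857,.016]),f([.588,.1957,.016]))
cv2.imwrite("pics/c4.png",cv2.resize(s[120:240,380:480],None,fx=5,fy=5,interpolation=cv2.INTER_CUBIC)[:,:,::-1])
E
```

```text
clock: 29.92
tool_pos: [0.588, 0.1861, 0.0791]
orientation: [-0.991, 1.333, 0.991]
contact_force: [0.1, 0.3, -0.1]
width: 0.0208
t 29.93 tcp [0.588  0.1861 0.0791] w 0.0208 F [ 0.1  0.3 -0.1] j [0.2  0.3  0.09 1.35 0.   0.49]
tool x,y,z: [[0.0, 0.0, -1.0], [-0.957, 0.289, -0.0], [0.289, 0.957, 0.0]]
units [ 0.48  -0.001 -0.01 ]
[268.9 295.9] [237.4 434.9] ring top [233.6 446.9] [252.6 442.8]
```

View pics/c4.png

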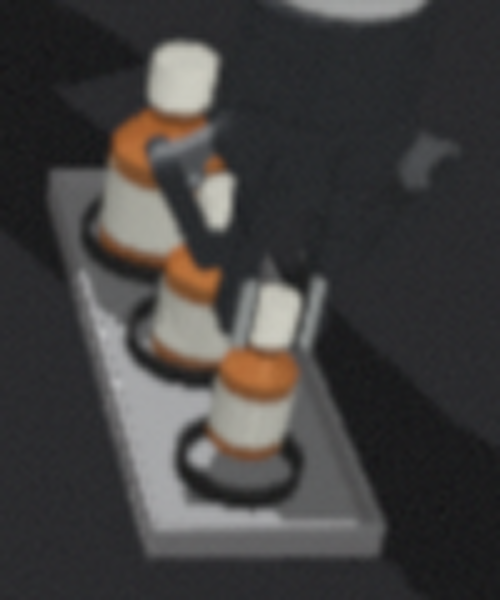

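The base reads about 2 mm to the +y side of the ring centre, so I'll shift that much and lower.

```bash
python3 -m jog '[[0.1,0.1,0,-0.05,0],[0.1,0.2,0,-0.05,0],[0.1,0.3,0,-0.05,0],[0.1,0.4,0,-0.05,0],[0.1,0.43,0,-0.05,0],[0.1,0.46,0,-0.05,0],[0.1,0.48,0,-0.05,0],[0.1,0.49,0,-0.05,0],[0.1,0.49,0,-0.05,0]]'
python3 - <<'E'
from h import *
need([.588,.1857,.0599])
s=bot.grab_frame("scene")
cv2.imwrite("pics/c5.png",cv2.resize(s[120:240,380:480],None,fx=5,fy=5,interpolation=cv2.INTER_CUBIC)[:,:,::-1])
E
```

```text
clock: 31.1
tool_pos: [0.5876, 0.1841, 0.0599]
orientation: [-0.991, 1.333, 0.99]
contact_force: [-1.3, -0.9, 1.9]
width: 0.0204
t 31.1 tcp [0.5876 0.1841 0.0599] w 0.0204 F [-1.3 -0.9  1.9] j [ 0.19  0.31  0.06  1.32 -0.    0.49]
tool x,y,z: [[0.001, -0.0, -1.0], [-0.957, 0.289, -0.001], [0.289, 0.957, 0.0]]
units [0.001 0.002 0.042]
```

View pics/c5.png

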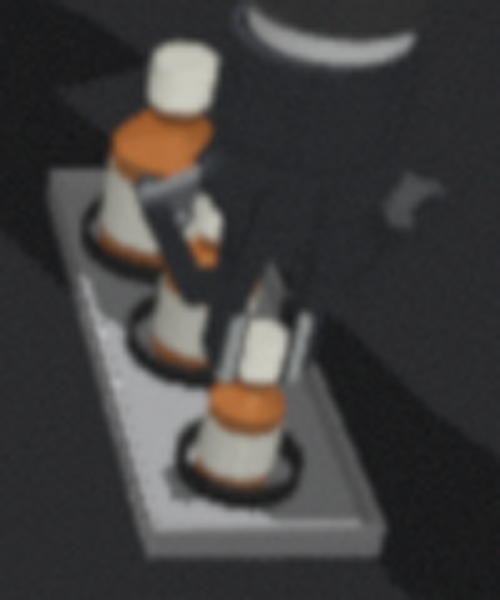

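```bash
python3 -m jog '[[0.3,0,0,0,0],[0.4,0,0,0,0],[0.55,0,0,0,0],[0.6,0,0,0,0],[0.6,0,0,0,0],[0.6,-0.3,0,0,0],[0.6,-1,0,0,0],[0.6,-2,0,0,0],[0.6,-3,0,0,0],[0.6,-3.5,0,0,0],[0.6,-3.5,0,0,0]]'
python3 -m jog '[[0.6,0,2,-5,0],[0.6,0,2,-8,0],[0.6,0,2,-8,0],[0.6,0,2,-8,0],[0.6,0,2,-8,0],[0.6,0,2,-8,0],[0.6,0,2,-8,0],[0.6,0,2,-8,0]]'
python3 - <<'E'
from h import *
need([.5,0,.2])
t=bot.grab_frame("top");s=bot.grab_frame("scene")
b=cv2.resize(s[120:240,370:480],None,fx=3.4,fy=3.4,interpolation=cv2.INTER_CUBIC)
a=cv2.resize(t[120:250,160:260],None,fx=3.4*120/130,fy=3.4*120/130,interpolation=cv2.INTER_CUBIC)
cv2.imwrite("pics/d.png",np.hstack([a[:408],b[:a.shape[0]]])[:,:,::-1]); cv2.imwrite("pics/dt.png",t[:,:,::-1])
n,l,st,ce=cv2.connectedComponentsWithStats((t.min(2)>170).astype(np.uint8))
ring=[(.5899,.1857,.084),(.4998,.2127,.1),(.4092,.2399,.118)]
for r in ring:
    r=np.array(r);p=proj("top",r-[0,0,.003]);j=min(range(1,n),key=lambda i:np.hypot(*(ce[i]-p)))
    print(p.round(1),ce[j].round(1),st[j][4],((at_z("top",ce[j],r[2]-.003)-r)[:2]*1000).round(1))
for q in((328.3,194.1),(291.3,206.2)):
    j=min(range(1,n),key=lambda i:np.hypot(*(ce[i]-q)));print(q,ce[j].round(1))
E
```

```text
clock: 32.52
tool_pos: [0.589, 0.1844, 0.203]
orientation: [-0.992, 1.328, 0.988]
contact_force: [-0.1, 0.2, -0.1]
width: 0.0513
clock: 33.52
tool_pos: [0.4183, -0.0985, 0.1986]
orientation: [-0.99, 1.334, 0.992]
contact_force: [0.3, -0.1, 0.5]
width: 0.0512
t 33.52 tcp [ 0.4183 -0.0985  0.1986] w 0.0512 F [ 0.3 -0.1  0.5] j [-0.39 -0.2  -0.2   1.57  0.   -0.1 ]
tool x,y,z: [[-0.001, 0.001, -1.0], [-0.958, 0.288, 0.001], [0.288, 0.958, 0.001]]
units [-0.034 -1.245  2.947]
[214.6 148.9] [214.5 148.4] 58 [1.3 0.3]
[202.7 182.3] [201.1 181.5] 88 [2.  4.1]
[189.9 217.3] [189.4 218. ] 137 [-1.8  1.3]
(328.3, 194.1) [283.7 203.7]
(291.3, 206.2) [283.7 203.7]
```

View pics/d.png

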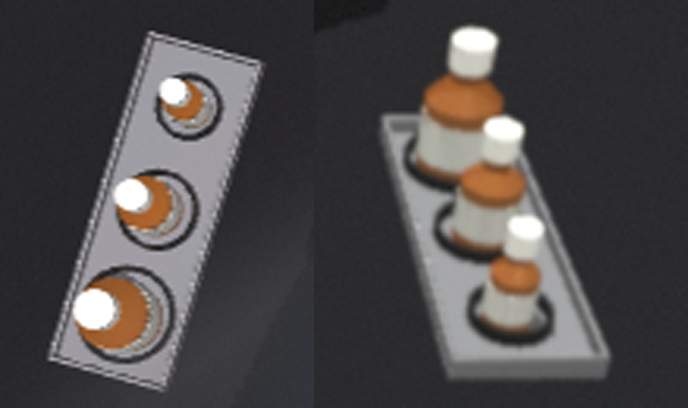

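View pics/dt.png

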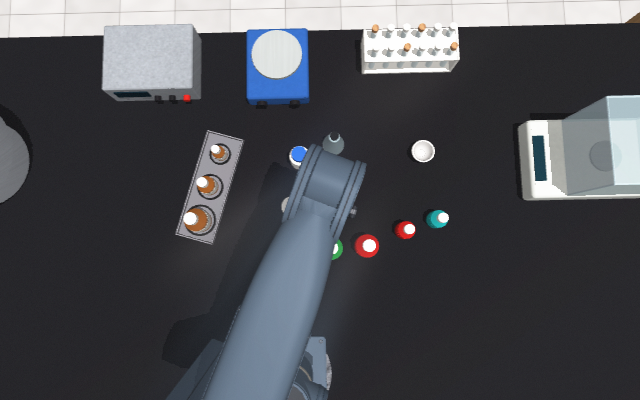

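All three bottles stand in their rings, with cap offsets of 1 to 5 mm. One look at the look-alikes, then I hand in.

```bash
python3 - <<'E'
from h import *
s=bot.grab_frame("scene");o=cv2.imread("pics/scene0.png")[:,:,::-1]
cv2.imwrite("pics/e.png",cv2.resize(np.hstack([o[130:250,250:370],s[130:250,250:370]]),None,fx=3,fy=3)[:,:,::-1])
E
```

```text
(no output)
```

View pics/e.png

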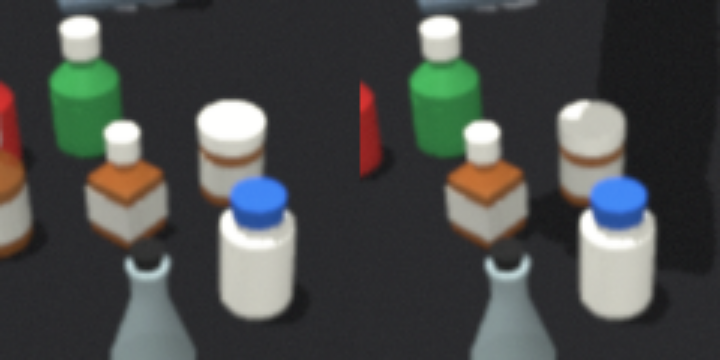

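The square bottle (487,190) and the jar (592,150) are at the same pixels as at the start, given the 360-pixel offset between the two panels.

```bash
python3 -c "
from cell import bot
print(bot.hand_in())"
```

```text
the job is handed in; nothing more can be done
None
```

I picked up the three round amber bottles by their caps and set each one down in the ring of its own size. The job was handed in at about 34 s, and the system reported no verdict.

**Bottles:** In the last pictures all three stand upright inside their rings. Measured from above, the cap centres are about 1 mm (small), 5 mm (medium) and 2 mm (large) from the ring centres, against the 12 mm allowed. I released each bottle at its calculated resting height, with only a few newtons on the wrist.

**Look-alikes and arm:** The square bottle and the jar are in the same place in the scene view as at the start. My top-view check of those two failed because the arm was blocking them, so that rests on the scene view alone. The gripper was left empty, about 0.2 m above the bench and touching nothing.

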